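Spread a snap ring over the axle of a seedling carousel

TASK

Take the snap ring pliers out of their stand and use their tips, never the gripper's fingers, to pick the open snap ring out of the parts tray by the eyes at its ends. Squeeze the handles so that the ring spreads, slide it level down over the axle stub of the seedling carousel to the groove just above the black hub, and finish there still squeezing the pliers, with the ring held spread around the groove on the tips alone, not resting on the carousel, so that its seat can be inspected before it is let go. Leave the washer, the sleeve, the tomato and the flask where they are.

Things in the scene. Friction and masses are not known exactly. Their poses are not given: they have to be found in the camera images.
- pliers: External snap ring pliers, 194 mm long, 0.15 kg, standing tips down in their stand: dark steel jaws, boss 20 x 28 mm at the pivot, red handles. Origin at the pivot; z up along the pliers, y the line along which handles close and tips spread. Squeezing SPREADS the tips, about 1 mm per mm of squeeze. Return spring 2.6 N at each handle when free; about 16 N squeezes to the stop with the ring on.
- pliers_grip (a point): Midline point between the handles at the height to grip them, 80 mm above the pivot, 32 mm below the handle ends; axes as the pliers. Handles 14 mm wide along x; over their outsides 61 mm here when free (71 mm at their ends), 20 mm at the stop. Held at 63 mm by flat pads they are at 0.03 rad. Grip them centred, or the pliers lean. Squeezing lets the tips sink about 2 mm.
- pliers_tip (a point): Midpoint between the ends of the two tips, 162.5 mm below pliers_grip on the midline; axes as the pliers. Each tip is a 4 mm square steel pin, corner outwards, 5 mm long below the flat end of its jaw. The pin centres stand 6 mm apart when free (12 mm over their outer corners) and 46 mm apart at the stop. The jaws are 8 mm thick along x.
- lever_l (a joint): Angle of each plier handle from free, rad: 0 free, 0.254 squeezed to the built-in stop; the two always turn equally.
- stand: Pale wooden block 46 x 82 mm, 78 mm high, on a 60 x 94 mm foot, with a slot along its y for the jaws, 14 mm wide and 66 mm long: the jaws may spread fully in it. Origin under its centre, on the bench. The pliers' boss rests on its top, their y along the slot; the tips reach to 6 mm above the bench, so the pliers must rise 75 mm to come out.
- ring_center (a point): Steel snap ring, an open C, 73 x 65 mm and 4 mm thick, 26 g, lying flat in one compartment of the tray. This point is the centre of its opening when spread, half-way through its thickness. Axes: z up, x towards the gap. Its back is rigid, its two arms spring: free, the opening is too small for the 50 mm axle; at the pliers' stop it is 53 mm across.
- ring_gap (a point): Midpoint between the eyes at the ring's ends, 31.8 mm from ring_center along x, half-way through the thickness; same axes. Each eye is a vee notch 10 mm wide, 5 mm deep, open to the other eye along y; their mouths are 24 mm apart when free. The tips go down into this gap nearly closed, y along y, to 1 or 2 mm above the tray's floor; squeezed, they slip into the vees, centre and carry the ring.
- ring_arm (a joint): Angle by which each arm of the snap ring is spread, rad: 0 free; 0.055 when it would just grip the axle's full diameter; over 0.10 clear of the axle all round; about 0.145 at the pliers' stop. It takes 3 N at each eye to start and 7 N at the end.
- tray: Blue parts tray 188 mm square and 18 mm high, floor and walls 4 mm thick, four compartments 88 mm square (2 x 2), fixed to the bench. Origin under its centre, on the bench. The snap ring, the brass washer and the aluminium sleeve lie in three of the compartments, in any order.
- carousel: Seedling carousel, fixed: white round housing, aluminium disc 192 mm across with eight small planted pots near its edge (plants up to 105 mm above the bench), black hub 84 mm across with its top 50 mm above the bench, and on it the steel axle stub. Origin under its centre, on the bench, z up along the axle.
- axle_groove (a point): Centre of the groove, on the axle's axis, 3.5 mm above the hub's top. The groove is 47 mm in diameter and 7 mm high, from the hub's top up to the full diameter. The ring belongs level at this height, its underside 1 to 2 mm clear of the hub.
- axle_top (a point): Centre of the axle's top end, 25 mm above the hub's top. The stub is 50 mm in diameter and tapers to 43 mm over its top 5 mm.
- washer: Brass washer, a closed ring 62 mm across and 5 mm thick, in a compartment of the tray. Leave it. Origin under its centre.
- sleeve: Aluminium spacer sleeve 48 mm across and 20 mm high, in a compartment of the tray. Leave it. Origin under its centre.
- tomato: Red tomato 70 mm across on the bench beyond the work. Leave it. Origin under its centre.
- flask: Stoppered green glass flask 82 mm across, 140 mm high, on the bench beyond the work. Leave it. Origin under its centre.
Things that resemble listed ones, but are neither listed nor needed, are in the scene too. There is more than one size of the pliers; the one meant has the size given above.

How it is judged (in metres and radians):
On the way, in this order (a step that is already met when the one before it is completed fails the run):
1. the gripper has lifted the pliers clear out of their stand (height (world z) of pliers_grip above 0.238 m and contact force between the fingers and pliers above 1 N), for 0.1 s.
2. the snap ring hangs on the pliers' tips, clear above the tray (height (world z) of ring_center above 0.04 m and contact force between snap_ring and pliers above 0.5 N and contact force between snap_ring and tray below 0.05 N), for 0.2 s.
At the end, for the whole second after the job is handed in: Ring around the axle at the groove: centre within 3.5 mm of the axis, 2.2 mm below to 1.8 mm above mid-groove, level within 0.12 rad, still; arms spread over 0.10 rad; tips press it over 1 N, carousel under 1.5 N; fingers squeeze the pliers over 2 N (horizontal distance between ring_center and axle_groove below 0.0035 m and z of ring_center in the frame of axle_groove between -0.0022 and 0.0018 m and angle between ring_center's own z axis and vertical below 0.12 rad and value of joint ring_arm above 0.1 rad and contact force between snap_ring and pliers above 1 N and contact force between snap_ring and carousel below 1.5 N and contact force between the fingers and pliers above 2 N and linear speed of snap_ring below 0.01 m/s); the arm keeps its last pose, push and grip.
It fails at once if the gripper's fingers touch the snap ring (contact force between the fingers and snap_ring above 0.3 N).
It fails at once if the tomato is moved (distance of tomato from where it was at the start of the episode above 0.03 m).
It fails at once if the flask is moved (distance of flask from where it was at the start of the episode above 0.03 m).
It fails at once if the washer is moved (distance of washer from where it was at the start of the episode above 0.02 m).
It fails at once if the sleeve is moved (distance of sleeve from where it was at the start of the episode above 0.02 m).
It also fails if it takes over 51 s, if anything falls off the work surface, if the arm or the gripper's body presses on something with over 40 N, if the wrist force passes 120 N, or if a joint passes its speed limit or range.

ROBOT

A 6-joint arm with a two-finger parallel gripper is mounted at the origin on the work surface. World frame = base frame: x ahead of the robot, y to its left, z up, the work surface at z = 0. Lengths are in m, angles in degrees, forces in N, time in s.
With the tool pointing down it reaches from about 0.4 to 0.925 m from the base axis. Payload 12.5 kg.
Tool frame: the origin (TCP) lies between the finger pads; the fingertips stand arm.tcp_to_tips ahead of it and the grasp point (between the pads) lies 5 mm behind it (arm.tcp_to_tips is the distance from the TCP to the fingertips, in m); z points along the fingers, y is the line along which they close (so a half turn about z gives the same grasp; the last joint's range is limited). The gripper opens to 95 mm and grips with 3 to 60 N. Pads are 20 mm wide; open, the fingers measure 119 mm over their backs; the gripper's body (75 mm by 180 mm) begins 59 mm behind the grasp point.
Start: joints at [-69.42, 28.126, 89.318, -0, 62.55, -6.05], TCP at [0.28, -0.559, 0.195] pointing down, gripper open.
Joint ranges: [-177.58, 177.58], [-47.91, 125.51], [2.72, 160], [-65.01, 245.01], [3.68, 167.84], [-153.87, 153.87]. Speed limits (degrees/s): [127.2, 127.2, 159.86, 180, 180, 180].

INTERFACE

Orientations are given as [roll, pitch, yaw] about the fixed x, y, z axes, in that order (R = Rz(yaw) Ry(pitch) Rx(roll)).
In Python, from plant import arm gives the robot as it stands.
- The arm moves only by the shell command python3 -m crank 'ROWS' [FORCE]. ROWS is JSON, a list of rows, each a list of 3 entries, a list of its own where there are three numbers: the shift along the tool's x, y, z in mm, then the turn about the tool's z in rad, then the opening, from 0 (shut) to 1 (fully open). A call has 1 to 12 rows; each row is the pose to reach, as a shift and turn from the pose commanded when the call began, along the tool's axes at that moment; what a row does not reach only later rows make up. A row lasts 1/12 s, in which the tool goes at most 41.7 mm and 7.16 degrees, less where a joint would pass 70% of its speed; a pose out of reach is approached as far as the arm can. A call with a gripper value outside its range is refused whole. The fingers move at their own pace and stop on an object; FORCE is the grip in N (left out, the last holds). Time passes only in rows, so rows that repeat a pose let the fingers close. It gives the time, the measured TCP pose, the force, the opening and the grip force at its end, in the units of the state.
- arm.sense(): the state, without advancing time (a new reading comes with each control period).
- arm.snapshot(name): name is "side" or "top" or "wrist"; returns (picture, depth): 384x512x3 uint8, blue, green, red; 384x512 float32, m along the optical axis (not along the pixel's ray), 0 where there is no reading.
- arm.get_calibration(name): a dict with "mtx" (3x3 intrinsics, pixels), "view" (4x4, takes a point from world to camera coordinates); the wrist camera has in their place "hand_eye" (4x4, takes a point from camera to tool coordinates, whose origin is the TCP and whose axes are the flange's). Camera axes: x right, y up, looking along -z (the intrinsics and any distortion apply to the point x, -y, -z); pixel columns grow to the right and rows downward; lengths in m; the calibration is good to about 2 mm. A picture is of the moment at which its call begins: read the wrist's pose just before it. get_calibration takes no time and is no camera call.
- arm.job_done(): hands the job in; it is judged then, once.
Trained networks look in the newest picture that a camera, given by its name, has taken for a name from the list of things; names that differ only in an ending like _2 or _b are one class to them, and where a whole thing is asked for, a point or a joint stands for the part that bears it (a point fixed in the world has none). Each returns a list of dicts, best first, with "p" (0 to 1); they miss things now and then, are a little off and sometimes report something else, mostly with a low value. They report only what shows in the picture. A call takes as long as a camera call. They do not tell look-alikes from the thing itself.
- arm.recognise(name, camera): "centre" ([x, y, z] in m, in world coordinates, good to about 4 mm: the middle of the surface that is visible of it).
The state is a dict: "t": time; "joint_positions": joint angles; "dq": joint speeds; "joint_torque": joint torques, N m; "ee_pos": TCP position; "orientation": TCP orientation; "ft_force": force on the tool from outside, world axes, zero at the start; "ft_torque": the same for the moment, N m; "finger_gap": finger opening in m; "grip_force": force on a finger pad.
Only numpy, scipy, OpenCV 4.12 (cv2) and the standard library are available. Lean on these libraries where they do the work, as an engineer would, in place of code of your own. Each camera call takes 0.05 s, during which the arm holds its last target. There are 200 camera calls.

## Working session

There is one attempt and no reset: what is moved stays moved. The work goes in short steps, Python scripts to look and compute and a shell command to move; the robot and the scene stay as the last step left them, time stands still between calls to the robot, and variables do not carry over. Pictures are saved under pics/ and viewed, at most 10 in all, crops included, and the job is handed in when it is done.

```bash
ls; mkdir -p pics; cat > h.py <<'E'
import numpy as np,cv2
from plant import arm
from scipy.spatial.transform import Rotation as R
def shot(c):
    s=arm.sense(); return (s,)+tuple(arm.snapshot(c))
def cam2world(c,s=None):
    k=arm.get_calibration(c)
    if 'view' in k: return np.array(k['mtx']),np.linalg.inv(np.array(k['view']))
    T=np.eye(4);T[:3,:3]=R.from_euler('xyz',s['orientation'],degrees=True).as_matrix();T[:3,3]=s['ee_pos']
    return np.array(k['mtx']),T@np.array(k['hand_eye'])
def px(c,s,d,u,v):
    K,T=cam2world(c,s);u=np.atleast_1d(u).astype(float);v=np.atleast_1d(v).astype(float)
    z=d[v.astype(int),u.astype(int)]
    P=np.stack([(u-K[0,2])/K[0,0]*z,-(v-K[1,2])/K[1,1]*z,-z,np.ones_like(z)])
    return (T@P)[:3].T
def cloud(c,s,d):
    v,u=np.mgrid[:384,:512]; return px(c,s,d,u.ravel(),v.ravel()).reshape(384,512,3)
def proj(c,s,p):
    K,T=cam2world(c,s);q=np.linalg.inv(T)@np.append(p,1); return K[0,0]*q[0]/-q[2]+K[0,2],K[1,1]*-q[1]/-q[2]+K[1,2]
E
python3 - <<'E'
from h import *
print(arm.tcp_to_tips, {k:np.round(v,3) for k,v in arm.sense().items()})
for c in ['side','top','wrist']:
    s,p,d=shot(c); cv2.imwrite(f'pics/{c}0.png',p); np.save(f'{c}0.npy',d)
    print(c,{k:v for k,v in arm.get_calibration(c).items()})
    for n in ['pliers','stand','snap_ring','ring_center','tray','carousel','axle_top','tomato','flask']:
        try:
            for r in arm.recognise(n,c)[:4]: print(n,np.round(r['centre'],3),round(r['p'],2),np.round(proj(c,s,r['centre'])))
        except Exception as e: print(n,e)
E
cd pics; python3 -c "
import cv2,numpy as np
a=[cv2.imread(f'{c}0.png') for c in ['side','top','wrist']]
cv2.imwrite('all0.png',cv2.resize(np.vstack([np.hstack(a[:2])]),(800,300)))"
```

```text
pics
0.014 {'t': np.float64(0.0), 'joint_positions': array([-6.9422e+01,  2.8163e+01,  8.9350e+01,  1.0000e-03,  6.2550e+01,
       -6.0510e+00]), 'dq': array([ 0.044, -0.057, -0.027, -0.036, -0.011, -0.008]), 'joint_torque': array([-0.0000e+00, -6.1264e+01, -2.5818e+01,  6.9000e-02,  4.8000e-02,
       -0.0000e+00]), 'ee_pos': array([ 0.28 , -0.558,  0.194]), 'orientation': array([-1.79937e+02, -8.00000e-03,  2.66290e+01]), 'ft_force': array([-0.004,  0.485,  0.221]), 'ft_torque': array([-0.041, -0.037, -0.002]), 'grip_force': np.float64(0.0), 'finger_gap': np.float64(0.095)}
side {'mtx': array([[419.69760368,   0.        , 257.45962331],
       [  0.        , 419.69760368, 191.894914  ],
       [  0.        ,   0.        ,   1.        ]]), 'view': array([[-0.91935221, -0.39305746,  0.01724388,  0.49876055],
       [ 0.30388032, -0.68156495,  0.66567708, -0.28329129],
       [-0.24989652,  0.61723177,  0.74604067, -1.05077068],
       [ 0.        ,  0.        ,  0.        ,  1.        ]])}
pliers [ 0.385 -0.041  0.16 ] 0.98 [323. 204.]
pliers [ 0.522 -0.011  0.15 ] 0.81 [267. 199.]

[... 1865 characters left out ...]
8.  99.]
wrist {'mtx': array([[330.69118433,   0.        , 253.61439894],
       [  0.        , 330.69118433, 188.82803042],
       [  0.        ,   0.        ,   1.        ]]), 'hand_eye': array([[-2.64750898e-04,  9.66228733e-01,  2.57685788e-01,
         7.29593177e-02],
       [ 9.99999696e-01,  6.67699678e-05,  7.77053938e-04,
        -7.97198239e-04],
       [ 7.33606170e-04,  2.57685915e-01, -9.66228457e-01,
        -1.89665984e-01],
       [ 0.00000000e+00,  0.00000000e+00,  0.00000000e+00,
         1.00000000e+00]])}
snap_ring it knows: axle_groove, axle_top, carousel, flask, lever, pliers, pliers_grip, pliers_tip, ring_arm, ring_center, ring_gap, sleeve, stand, tomato, tray, washer
```

View pics/all0.png

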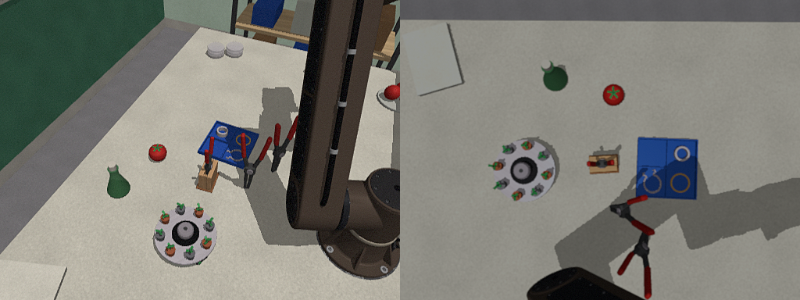

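```bash
python3 - <<'E'
import cv2,numpy as np
a=cv2.resize(cv2.imread('pics/side0.png')[150:270,220:400],None,fx=3.3,fy=3.3,interpolation=2)
b=cv2.resize(cv2.imread('pics/top0.png')[180:350,230:385],None,fx=2.6,fy=2.6,interpolation=2)
cv2.imwrite('pics/crop0.png',np.vstack([cv2.resize(a,(594,396))]))
h=cv2.resize(a,(400,267)); 
c=np.zeros((442,803,3),np.uint8); c[:267,:400]=h; c[:442,400:803]=b[:442,:403]; cv2.imwrite('pics/crop0.png',c[:, :800])
E
```

```text
(no output)
```

View pics/crop0.png

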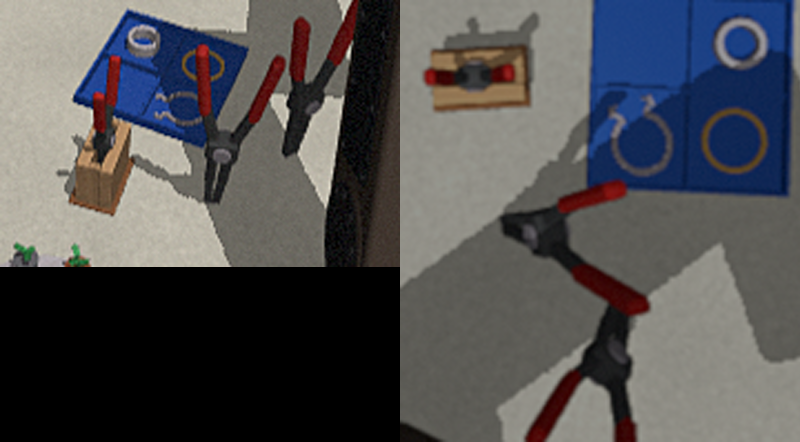

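```bash
python3 - <<'E'
from h import *
for c in ['side','top']:
    d=np.load(c+'0.npy'); p=cv2.imread(f'pics/{c}0.png'); P=cloud(c,None,d); hsv=cv2.cvtColor(p,cv2.COLOR_BGR2HSV)
    z=P[...,2]
    red=(hsv[...,1]>150)&((hsv[...,0]<8)|(hsv[...,0]>172))&(hsv[...,2]>60)
    n,l,st,ce=cv2.connectedComponentsWithStats(red.astype(np.uint8))
    for i in range(1,n):
        if st[i,4]>25:
            q=P[l==i]; q=q[np.isfinite(q).all(1)]; print(c,'red',np.round(ce[i]),st[i,4],np.round(np.percentile(q,[3,50,97],axis=0),3).tolist())
    # axle/hub
    m=(abs(P[...,0]-.5)<.12)&(abs(P[...,1]-.22)<.12)&(z>.069)&(z<.082)&(np.hypot(P[...,0]-.5,P[...,1]-.22)<.05)
    if m.any(): print(c,'axle top',np.round(P[m].mean(0),4),np.round(np.percentile(P[m],[2,98],axis=0),4).tolist(),m.sum())
    m=(abs(P[...,0]-.51)<.07)&(abs(P[...,1]+.03)<.08)&(z>.07)&(z<.084)
    print(c,'stand top',np.round(P[m].mean(0),4),np.round(np.percentile(P[m],[2,98],axis=0),4).tolist(),m.sum())
    m=(hsv[...,0]>100)&(hsv[...,0]<125)&(hsv[...,1]>150)&(z>.0)&(z<.03)&(P[...,1]<-.05)
    if c=='top':
        pts=P[m][:,:2].astype(np.float32); print('tray',cv2.minAreaRect(pts), np.median(P[m],0), )
    # dark/other pliers
    m=(z>.1)&(abs(P[...,1]+.1)<.15)&(P[...,0]<.46)&(P[...,0]>.2)
    print(c,'others',np.round(np.percentile(P[m],[1,50,99],axis=0),3).tolist())
E
python3 - <<'E'
import cv2,numpy as np
a=cv2.resize(cv2.imread('pics/top0.png')[165:270,300:385],None,fx=5,fy=5,interpolation=2)
b=cv2.resize(cv2.imread('pics/top0.png')[165:270,110:210],None,fx=3.6,fy=5,interpolation=2)
cv2.imwrite('pics/crop1.png',np.hstack([a,b]))
E
```

```text
side red [503. 117.] 303 [[-0.086, -0.825, 0.029], [-0.06, -0.765, 0.06], [-0.035, -0.752, 0.078]]
side red [374. 166.] 167 [[0.288, -0.184, 0.175], [0.295, -0.174, 0.211], [0.305, -0.168, 0.26]]
side red [355. 171.] 171 [[0.327, -0.129, 0.175], [0.336, -0.121, 0.224], [0.346, -0.114, 0.264]]
side red [311. 185.] 172 [[0.41, -0.04, 0.176], [0.42, -0.031, 0.225], [0.431, -0.028, 0.264]]
side red [268. 193.] 197 [[0.517, -0.044, 0.133], [0.524, -0.033, 0.169], [0.532, 0.017, 0.2]]
side red [340. 190.] 166 [[0.344, -0.055, 0.176], [0.353, -0.045, 0.227], [0.363, -0.041, 0.265]]
side red [202. 196.] 307 [[0.71, -0.061, 0.017], [0.73, -0.027, 0.044], [0.765, -0.013, 0.054]]
side axle top [0.4994 0.2262 0.0746] [[0.4775, 0.204, 0.0697], [0.5217, 0.2475, 0.0782]] 323
side stand top [ 0.5207 -0.0086  0.0774] [[0.5011, -0.0579, 0.0708], [0.5473, 0.0231, 0.0823]] 283
side others [[0.201, -0.173, 0.12], [0.259, -0.045, 0.538], [0.415, 0.047, 0.671]]
top red [273. 122.] 428 [[0.711, -0.073, 0.036], [0.734, -0.046, 0.047], [0.767, -0.016, 0.053]]
top red [270. 208.] 50 [[0.52, -0.049, 0.141], [0.526, -0.042, 0.194], [0.532, -0.034, 0.2]]
top red [304. 255.] 159 [[0.423, -0.126, 0.167], [0.439, -0.108, 0.228], [0.45, -0.087, 0.25]]
top red [318. 297.] 67 [[0.362, -0.143, 0.22], [0.367, -0.134, 0.246], [0.371, -0.12, 0.25]]
top red [282. 347.] 46 [[0.271, -0.076, 0.244], [0.278, -0.069, 0.248], [0.283, -0.064, 0.25]]
top red [318. 369.] 145 [[0.221, -0.142, 0.196], [0.235, -0.135, 0.237], [0.251, -0.126, 0.25]]
top axle top [0.4991 0.2225 0.0734] [[0.4769, 0.2013, 0.0698], [0.5209, 0.2448, 0.0766]] 342
top stand top [ 0.5239 -0.0211  0.0763] [[0.4998, -0.0584, 0.0733], [0.5468, 0.0199, 0.0796]] 445
tray ((0.5158983469009399, -0.21704259514808655), (0.1867755502462387, 0.18512780964374542), 88.56224822998047) [ 0.51955998 -0.21522039  0.00279532]
top others [[0.227, -0.147, 0.106], [0.279, -0.064, 0.248], [0.445, 0.048, 0.427]]
```

View pics/crop1.png

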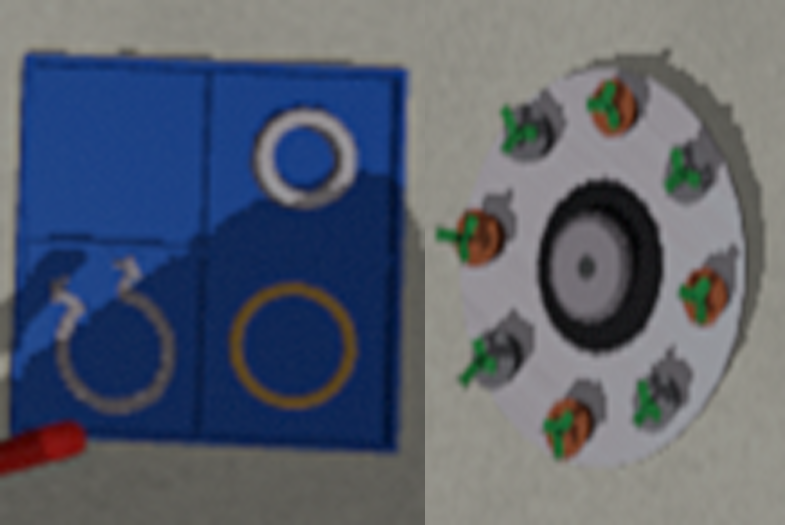

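```bash
python3 - <<'E'
from h import *
s,p,d=shot('top'); print(s['t']); cv2.imwrite('pics/top1.png',p); np.save('top1.npy',d)
s2,q,e=shot('side'); cv2.imwrite('pics/side1.png',q); np.save('side1.npy',e)
cv2.imwrite('pics/v1.png',np.hstack([cv2.resize(p[150:384,100:400],(400,312)),cv2.resize(q[120:354,150:450],(400,312))]))
E
```

```text
1.35
```

View pics/v1.png

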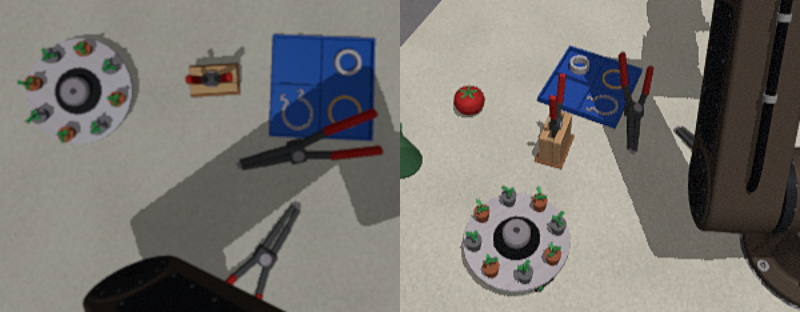

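```bash
python3 -m crank '[[[0,0,-105],0,1],[[30,-20,-105],0.1,1],[[60,-45,-105],0.2,1],[[462,-376,-105],0.465,1],[[462,-376,-105],0.465,1],[[462,-376,-105],0.465,1],[[462,-376,-105],0.465,1],[[462,-376,-105],0.465,1],[[462,-376,-105],0.465,1],[[462,-376,-105],0.465,1],[[462,-376,-105],0.465,1],[[462,-376,-105],0.465,1]]'
```

```text
t: 2.45
ee_pos: [0.4586, -0.1628, 0.2978]
orientation: [180.0, -0.0, -0.0]
ft_force: [0.5, -1.0, 0.1]
finger_gap: 0.0953
grip_force: 0.0
```

```bash
cat > tf.py <<'E'
# tool shift needed: python3 tf.py x y z yaw
import sys; from h import *
s=arm.sense(); x,y,z,w=map(float,sys.argv[1:5]); Rm=R.from_euler('xyz',s['orientation'],degrees=True).as_matrix()
print('t',s['t'],'pos',np.round(s['ee_pos'],4),'ori',np.round(s['orientation'],2),'F',np.round(s['ft_force'],1),'gap',round(float(s['finger_gap']),4),'grip',round(float(s['grip_force']),1),'q6',round(s['joint_positions'][5]))
print('shift mm',np.round(Rm.T@(np.array([x,y,z])-s['ee_pos'])*1000,1),'turn',round(float(np.deg2rad((s['orientation'][2]-w+180)%360-180)),3))
E
python3 tf.py 0.525 -0.015 0.30 0
```

```text
t 2.45 pos [ 0.4586 -0.1628  0.2978] ori [ 1.7998e+02 -3.0000e-02 -2.0000e-02] F [ 0.5 -1.   0.1] gap 0.0953 grip 0.0 q6 63
shift mm [  66.3 -147.9   -2.2] turn -0.0
```

```bash
python3 - <<'E'
from h import *
arm.snapshot('top')
s,p,d=shot('wrist'); print(s['t'],s['ee_pos'],np.round(s['dq'],2)); cv2.imwrite('pics/w_ring.png',p); np.save('w_ring.npy',d); np.save('w_ring_s.npy',np.r_[s['ee_pos'],s['orientation']])
for n in ['ring_center','ring_gap','washer','sleeve']:
    for r in arm.recognise(n,'wrist')[:2]: print(n,np.round(r['centre'],4),round(r['p'],2),np.round(proj('wrist',s,r['centre'])))
E
python3 tf.py 0.525 -0.015 0.30 0
cd pics;python3 -c "
import cv2;a=cv2.imread('w_ring.png');cv2.imwrite('w_ring_b.png',cv2.resize(a,None,fx=1.5,fy=1.5))"
```

```text
2.5 [ 0.46065204 -0.15742584  0.2979689 ] [ -6.36   0.13  -0.33  -0.76  -0.21 -10.26]
ring_center [ 0.4723 -0.1775  0.0064] 0.62 [269. 144.]
ring_gap [ 0.4693 -0.1759  0.0058] 0.58 [268. 146.]
washer [ 0.4878 -0.2501  0.0116] 0.89 [320. 134.]
sleeve [ 0.5674 -0.2648  0.0204] 0.68 [335.  75.]
t 2.75 pos [ 0.4581 -0.1655  0.2974] ori [ 1.7998e+02  0.0000e+00 -4.0000e-02] F [-0.3  0.5  0.9] gap 0.095 grip 0.0 q6 62
shift mm [  66.8 -150.6   -2.6] turn -0.001
```

View pics/w_ring_b.png

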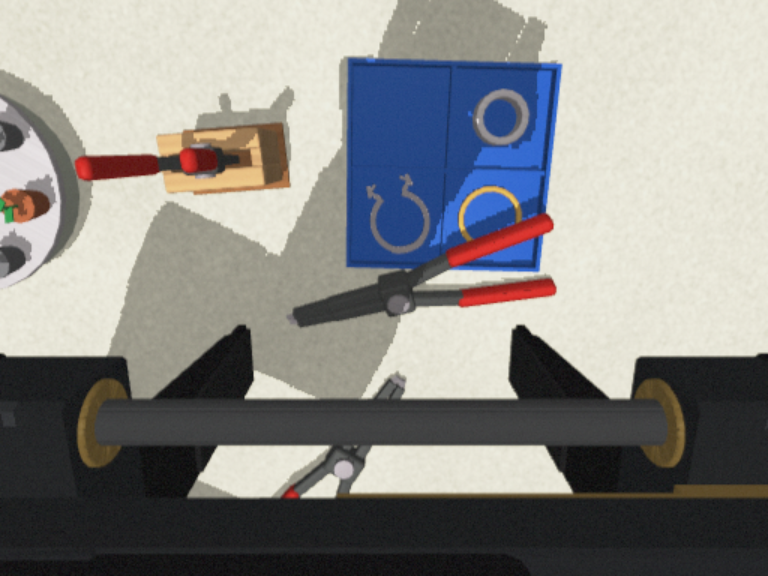

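```bash
python3 -m crank '[[[66,-148,-2],0,1],[[66,-148,-2],0,1],[[66,-148,-2],0,1],[[66,-148,-2],0,1],[[66,-148,-2],0,1],[[66,-148,-2],0,1],[[66,-148,-2],0,1]]'; python3 - <<'E'
from h import *
s,p,d=shot('wrist'); print(s['t'],s['ee_pos'],np.round(s['dq'],2)); cv2.imwrite('pics/w_pl.png',p); np.save('w_pl.npy',d); np.save('w_pl_s.npy',np.r_[s['ee_pos'],s['orientation']])
for n in ['pliers','stand']:
    for r in arm.recognise(n,'wrist')[:2]: print(n,np.round(r['centre'],4),round(r['p'],2),np.round(proj('wrist',s,r['centre'])))
P=cloud('wrist',s,d);hsv=cv2.cvtColor(p,cv2.COLOR_BGR2HSV)
red=(hsv[...,1]>150)&((hsv[...,0]<8)|(hsv[...,0]>172))&(hsv[...,2]>60)
m=red&(P[...,2]>.15)&(P[...,2]<.23)&(abs(P[...,0]-.52)<.05)&(abs(P[...,1]+.015)<.06)
q=P[m]
for lo in (.19,.175,.16):
    for sg in (0,1):
        a=q[(q[:,2]>lo)&(q[:,2]<lo+.015)&((q[:,1]>-.013)==sg)]
        if len(a): print(lo,sg,len(a),np.round(a.mean(0),4),np.round(np.percentile(a,[2,98],axis=0),4).tolist())
m=(P[...,2]>.073)&(P[...,2]<.082)&(abs(P[...,0]-.52)<.05)&(abs(P[...,1]+.015)<.07)
print('stand',cv2.minAreaRect(P[m][:,:2].astype(np.float32)),np.median(P[m][:,2]))
E
```

```text
t: 3.33
ee_pos: [0.5241, -0.0182, 0.2992]
orientation: [180.0, 0.0, -0.1]
ft_force: [-0.1, -0.5, 0.4]
finger_gap: 0.0952
grip_force: 0.0
3.3333 [ 0.52412393 -0.01816613  0.29919566] [-0.94 -0.44  0.23  0.04  0.05  0.15]
pliers [ 0.5285 -0.0186  0.1542] 0.97 [255. 169.]
pliers [ 0.2561 -0.1472  0.0139] 0.86 [333. 313.]
stand [ 0.5416 -0.0218  0.0771] 0.8 [258. 146.]
0.19 0 164 [ 0.5296 -0.0454  0.1987] [[0.523, -0.0507, 0.1905], [0.5351, -0.0405, 0.2016]]
0.19 1 161 [0.525  0.0118 0.1985] [[0.5184, 0.0075, 0.1903], [0.5305, 0.0169, 0.2017]]
0.175 0 61 [ 0.5314 -0.0407  0.1828] [[0.5237, -0.0456, 0.1755], [0.5353, -0.0385, 0.1898]]
0.175 1 61 [0.5268 0.0074 0.1823] [[0.5198, 0.005, 0.1754], [0.5309, 0.0118, 0.1895]]
0.16 0 55 [ 0.5311 -0.0383  0.1679] [[0.5234, -0.0432, 0.1602], [0.5352, -0.0356, 0.1748]]
0.16 1 54 [0.5275 0.0054 0.1676] [[0.5207, 0.0028, 0.1612], [0.5312, 0.0093, 0.1748]]
stand ((0.5263538360595703, -0.018616918474435806), (0.0461612194776535, 0.08213891088962555), 4.542242527008057) 0.0777468564401802
```

```bash
python3 tf.py 0.5267 -0.0172 0.1635 4.6
```

```text
t 3.4833 pos [ 0.524  -0.0184  0.2995] ori [ 1.7999e+02 -0.0000e+00 -1.5000e-01] F [ 0.8  0.3 -1.2] gap 0.0948 grip 0.0 q6 81
shift mm [  2.7  -1.3 136. ] turn -0.083
```

```bash
python3 -m crank '[[[2.7,-1.3,0],-0.083,1],[[2.7,-1.3,40],-0.083,1],[[2.7,-1.3,80],-0.083,1],[[2.7,-1.3,115],-0.083,1],[[2.7,-1.3,136],-0.083,1],[[2.7,-1.3,136],-0.083,1],[[2.7,-1.3,136],-0.083,0.66],[[2.7,-1.3,136],-0.083,0.66],[[2.7,-1.3,136],-0.083,0.66],[[2.7,-1.3,136],-0.083,0.66],[[2.7,-1.3,136],-0.083,0.66],[[2.7,-1.3,136],-0.083,0.66]]' 25; python3 tf.py 0.5267 -0.0172 0.1635 4.6
```

```text
t: 4.48
ee_pos: [0.5277, -0.0157, 0.1646]
orientation: [180.0, -0.1, 4.7]
ft_force: [0.2, -0.9, 4.8]
finger_gap: 0.0641
grip_force: 3.2
t 4.4833 pos [ 0.5277 -0.0157  0.1646] ori [ 1.7996e+02 -1.4000e-01  4.7500e+00] F [ 0.2 -0.9  4.8] gap 0.0641 grip 3.2 q6 76
shift mm [-1.1  1.4  1.1] turn 0.003
```

```bash
python3 -m crank '[[[0,0,0],0,0.65],[[0,0,0],0,0.65],[[0,0,-10],0,0.65],[[0,0,-25],0,0.65],[[0,0,-45],0,0.65],[[0,0,-70],0,0.65],[[0,0,-90],0,0.65],[[0,0,-105],0,0.65],[[0,0,-110],0,0.65],[[0,0,-110],0,0.65],[[0,0,-110],0,0.65]]'; python3 - <<'E'
from h import *
s,p,d=shot('wrist'); cv2.imwrite('pics/w_lift.png',p)
P=cloud('wrist',s,d);hsv=cv2.cvtColor(p,cv2.COLOR_BGR2HSV)
s2,q,e=shot('side'); cv2.imwrite('pics/s_lift.png',q)
print(s['t'],s['ee_pos'],s['ft_force'],s['finger_gap'],s['grip_force'])
cv2.imwrite('pics/lift.png',np.hstack([cv2.resize(p,(400,300)),cv2.resize(q[90:270,160:400],(400,300))]))
d=np.load('w_ring.npy'); a=np.load('w_ring_s.npy')
# ring in wrist picture (stationary? moved ~9mm during settling -> use networks only as a check)
d=np.load('top1.npy');p=cv2.imread('pics/top1.png');P=cloud('top',None,d);hsv=cv2.cvtColor(p,cv2.COLOR_BGR2HSV)
m=(abs(P[...,0]-.48)<.05)&(abs(P[...,1]+.175)<.042)&(hsv[...,1]<120)
v,u=np.nonzero(m); print(len(v)); K,T=cam2world('top')
# intersect rays with z=.008 plane
r=T[:3,:3]@np.stack([(u-K[0,2])/K[0,0],-(v-K[1,2])/K[1,1],-np.ones(len(u))]); o=T[:3,3]; X=(o[:,None]+r*((.008-o[2])/r[2])).T
print(np.round(X.mean(0),4),np.round(np.percentile(X,[1,99],axis=0),4).tolist())
np.save('ringX.npy',X)
E
```

```text
t: 5.4
ee_pos: [0.5267, -0.0154, 0.273]
orientation: [-180.0, 0.0, 4.7]
ft_force: [-0.1, -0.5, -2.0]
finger_gap: 0.0616
grip_force: 2.3
5.4 [ 0.52667387 -0.01543814  0.2730087 ] [-0.07287894 -0.53686539 -1.99861835] 0.06159299878141968 2.270740644307807
260
[ 0.4665 -0.1751  0.008 ] [[0.4273, -0.2203, 0.008], [0.5098, -0.1412, 0.008]]
```

View pics/lift.png

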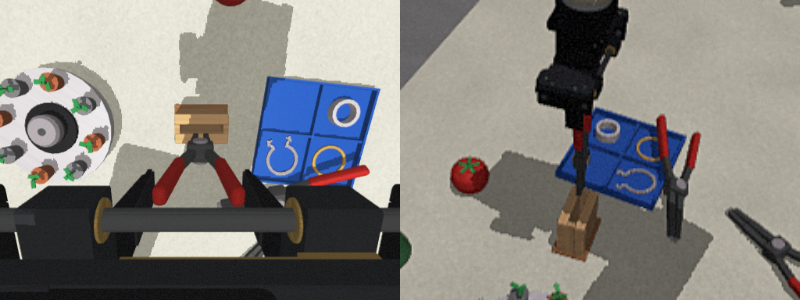

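```bash
cat > ring.py <<'E'
from h import *
from scipy.optimize import minimize
from scipy.spatial import cKDTree
def ringfit(p,c,s,z0=.008,name=None):
    hsv=cv2.cvtColor(p,cv2.COLOR_BGR2HSV)
    K,T=cam2world(c,s)
    v,u=np.mgrid[:384,:512];u=u.ravel();v=v.ravel()
    r=T[:3,:3]@np.stack([(u-K[0,2])/K[0,0],-(v-K[1,2])/K[1,1],-np.ones(len(u))]); o=T[:3,3]
    X=(o[:,None]+r*((z0-o[2])/r[2])).T[:,:2]
    m=(np.hypot(X[:,0]-.473,X[:,1]+.176)<.048)&(hsv[...,1].ravel()<120)
    mm=m.reshape(384,512).astype(np.uint8)
    n,l,st,ce=cv2.connectedComponentsWithStats(mm,connectivity=8)
    i=1+np.argmax(st[1:,4]); X=X[(l==i).ravel()]
    ctr=X.mean(0)
    def cost(q):
        a,off=q; c_,s_=np.cos(a),np.sin(a); Y=(X-ctr)@np.array([[c_,-s_],[s_,c_]])
        Z=Y*[1,-1]+[0,2*off]; return (cKDTree(Y).query(Z)[0]**2).mean()*1e6
    best=min((minimize(cost,[a,0],method='Nelder-Mead',options={'initial_simplex':[[a,0],[a+.1,0],[a,.003]]}) for a in np.deg2rad([0,15,30])),key=lambda b:b.fun)
    a,off=best.x; ex=np.array([np.cos(a),np.sin(a)]);ey=np.array([-np.sin(a),np.cos(a)])
    x=(X-ctr)@ex; y=(X-ctr)@ey-off
    print('pix',len(X),'yaw',np.rad2deg(a),'cost',best.fun,'len',np.ptp(x),'wid',np.ptp(y),'colour',p[(l==i)].mean(0).round())
    # back arc circle fit on x < mid
    def cf(q): return (np.hypot(x[k]-q[0],y[k])-q[1]).std()
    k=x<x.max()-.030
    A=np.c_[2*x[k],np.ones(k.sum())]; b=x[k]**2+y[k]**2; g=np.linalg.lstsq(A,b,rcond=None)[0]; rc=np.sqrt(g[1]+g[0]**2)
    base=ctr+ey*off
    print('back x',x.min(),'front x',x.max(),'arc centre x',g[0],'mid radius',rc)
    print('arc centre',base+ex*g[0],'front end',base+ex*x.max(),'back end',base+ex*x.min())
    near=(abs(y)<.016)&(x>x.max()-.02)
    print('eye pixels x,y mm',np.round(np.c_[x,y][near]*1000-[g[0]*1000,0],0).astype(int).tolist())
E
python3 - <<'E'
from ring import *
s=arm.sense(); p=cv2.imread('pics/w_lift.png'); ringfit(p,'wrist',s)
p=cv2.imread('pics/top1.png'); ringfit(p,'top',None)
E
```

```text
pix 599 yaw 17.255890178295346 cost 0.39727616087374407 len 0.0729347039143953 wid 0.057643089092871275 colour [174. 160. 164.]
back x -0.0349736983885061 front x 0.0379610055258892 arc centre x -0.005322560052373132 mid radius 0.02596650885048429
arc centre [ 0.46573748 -0.17354828] front end [ 0.50707283 -0.16070865] back end [ 0.43742095 -0.18234398]
eye pixels x,y mm [[43, -12], [43, -14], [42, -15], [42, -12], [41, -13], [41, -15], [40, -13], [40, -15], [39, -16], [38, -16], [43, 15], [43, 13], [43, 12], [36, -16], [42, 15], [41, 14], [41, 12], [35, -14], [35, -15], [40, 15], [40, 14], [34, -12], [34, -14], [34, -15], [39, 15], [33, -12], [32, -14], [32, -15], [37, 16], [32, -11], [31, -12], [31, -13], [31, -15], [36, 16], [30, -10], [30, -12], [29, -13], [29, -15], [29, -16], [34, 16], [34, 15], [34, 13], [29, -10], [28, -12], [28, -13], [28, -14], [27, -16], [33, 15], [32, 13], [32, 12], [27, -10], [27, -11], [27, -13], [26, -14], [26, -16], [31, 15], [31, 14], [31, 12], [30, 11], [26, -10], [25, -11], [25, -13], [25, -14], [24, -15], [30, 15], [29, 14], [29, 12], [29, 11], [2
[... 246 characters left out ...]
8 yaw 17.668163006255682 cost 1.1513395070400438 len 0.07273110027423307 wid 0.05841247637698399 colour [89. 75. 75.]
back x -0.03425233468930925 front x 0.03847876558492383 arc centre x -0.005257476025182552 mid radius 0.026048896107360654
arc centre [ 0.46482177 -0.17305297] front end [ 0.50649499 -0.15977886] back end [ 0.43719459 -0.18185301]
eye pixels x,y mm [[43, -14], [42, -16], [40, -13], [40, -15], [43, 15], [43, 12], [35, -14], [41, 15], [40, 13], [33, -13], [32, -15], [39, 16], [30, -12], [30, -15], [36, 14], [28, -12], [27, -14], [33, 15], [33, 13], [32, 10], [26, -11], [25, -13], [24, -16], [31, 16], [30, 13], [30, 11], [28, 14], [27, 12], [26, 9], [26, 15], [25, 12], [24, 10]]
```

```bash
python3 tf.py 0.5012 -0.162 0.2075 17.4
```

```text
t 5.5 pos [ 0.5266 -0.0155  0.2724] ori [-1.7998e+02  1.1000e-01  4.7400e+00] F [-1.3  0.  -2.3] gap 0.0621 grip 2.3 q6 76
shift mm [-37.3 144.   64.9] turn -0.221
```

```bash
python3 -m crank '[[[-5,20,0],-0.03,0.65],[[-13,50,0],-0.08,0.65],[[-22,85,0],-0.13,0.65],[[-31,120,0],-0.18,0.65],[[-37,140,0],-0.221,0.65],[[-37.3,144,20],-0.221,0.65],[[-37.3,144,45],-0.221,0.65],[[-37.3,144,60],-0.221,0.65],[[-37.3,144,65],-0.221,0.65],[[-37.3,144,65],-0.221,0.65],[[-37.3,144,65],-0.221,0.65],[[-37.3,144,65],-0.221,0.65]]'; python3 - <<'E'
from ring import *
s,p,d=shot('wrist'); cv2.imwrite('pics/w_hov.png',p); np.save('w_hov.npy',d)
print(s['ee_pos'],s['orientation'],s['finger_gap'],s['grip_force'])
ringfit(p,'wrist',s)
for r in arm.recognise('pliers_tip','wrist')[:3]+arm.recognise('ring_gap','wrist')[:2]: print(np.round(r['centre'],4),r['p'],np.round(proj('wrist',s,r['centre'])))
for P in [(.5012,-.162,.05),(.5012,-.162,.008)]: print(np.round(proj('wrist',s,P),1))
s2,q,e=shot('side'); cv2.imwrite('pics/s_hov.png',q); np.save('s_hov.npy',e)
u,v=map(int,proj('side',None,(.5012,-.162,.04)));print(u,v)
c=cv2.resize(q[v-40:v+40,u-50:u+50],(400,320),interpolation=2)
u,v=map(int,proj('wrist',s,(.5012,-.162,.03)));print(u,v)
cv2.imwrite('pics/hov.png',np.hstack([c,cv2.resize(p[max(v-40,0):max(v-40,0)+80,u-50:u+50],(400,320),interpolation=2)]))
E
```

```text
t: 6.5
ee_pos: [0.5023, -0.1622, 0.2093]
orientation: [179.9, -0.1, 17.4]
ft_force: [-0.3, 0.3, -0.4]
finger_gap: 0.062
grip_force: 2.3
[ 0.50225233 -0.16217813  0.2092662 ] [ 1.79946502e+02 -5.33129613e-02  1.74245046e+01] 0.06199267790378196 2.273928255890496
pix 1845 yaw 15.682919952295977 cost 0.7015672643186026 len 0.07397928053528416 wid 0.0692386438109941 colour [74. 71. 72.]
back x -0.03249561209041842 front x 0.041483668444865736 arc centre x -0.007903810452188912 mid radius 0.019384885268757618
arc centre [ 0.46087433 -0.17451871] front end [ 0.50842323 -0.16116861] back end [ 0.43719802 -0.18116621]
eye pixels x,y mm [[48, 13], [49, -13], [47, 16], [47, 15], [47, 13], [47, 12], [48, -12], [48, -13], [48, -14], [48, -15], [46, 16], [46, 14], [46, 13], [46, 12], [47, -12], [47, -13], [47, -14], [47, -15], [45, 16], [45, 14], [45, 13], [46, -13], [46, -14], [46, -15], [43, 16], [44, -16], [43, -16], [41, 16], [42, -16], [40, 16], [41, -16], [39, 16], [39, 14], [39, 13], [39, -13], [39, -15], [40, -16], [37, 16], [37, 14], [37, 13], [37, 12], [38, -12], [38, -13], [38, -15], [
[... 452 characters left out ...]
], [33, -12], [33, -14], [33, -15], [33, -16], [31, 15], [31, 14], [31, 13], [31, 12], [31, 11], [31, 9], [32, 0], [32, -2], [32, -3], [32, -4], [32, -5], [32, -6], [32, -10], [32, -11], [32, -12], [32, -14], [32, -15], [30, 15], [30, 14], [30, 13], [30, 12], [30, 11], [30, 9], [30, 8], [30, 1], [30, 0], [30, -2], [31, -3], [31, -4], [31, -5], [31, -6], [31, -8], [31, -10], [31, -11], [31, -12], [31, -14], [31, -15], [29, -6], [29, -8], [30, -11], [30, -12], [30, -14], [30, -15]]
[ 0.2847 -0.1638  0.0102] 0.93 [207. 315.]
[ 0.4104 -0.1957  0.0347] 0.83 [258. 248.]
[ 0.5051 -0.1635  0.2034] 0.76 [259. 217.]
[ 0.4964 -0.1544  0.2037] 0.29 [241. 226.]
[254.1 171.6]
[254.1 164.4]
291 189
254 167
```

View pics/hov.png

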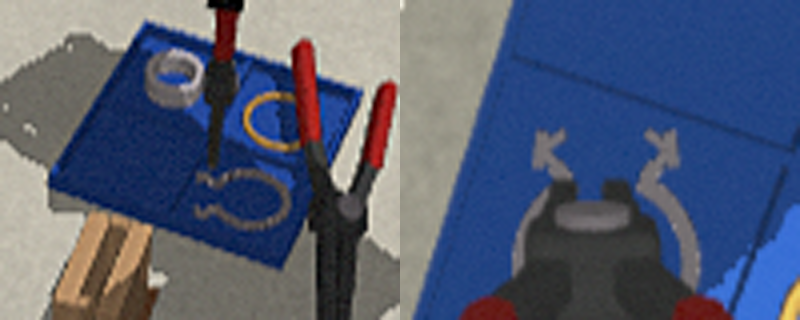

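```bash
python3 - <<'E'
from h import *
p=cv2.imread('pics/w_hov.png');d=np.load('w_hov.npy')
print(np.round(d[166:182:2,236:270:2]*1000).astype(int))
c=cv2.resize(p[150:200,225:289],None,fx=12,fy=12,interpolation=cv2.INTER_CUBIC)
c=cv2.convertScaleAbs(c,alpha=1.8)
for i in range(0,64,5): cv2.putText(c,str(225+i),(i*12,10),0,.35,(255,255,255)); cv2.line(c,(i*12,12),(i*12,18),(255,255,255))
for i in range(0,50,5): cv2.putText(c,str(150+i),(0,i*12+4),0,.35,(255,255,255))
cv2.imwrite('pics/hov2.png',c)
E
```

```text
[[401 397 397 399 403 403 401 402 401 402 401 401 402 403 401 401 398]
 [402 396 402 398 398 402 403 400 401 404 404 402 402 402 403 399 399]
 [402 403 403 399 400 399 402 403 403 404 403 404 402 402 399 399 398]
 [404 406 403 346 346   0 403 404 403 404 346 346 344 402 400 399 401]
 [404 405 399 337 336 336 354 404 403 355 336 336 336 403 399 400 400]
 [405 401 401 326 326 327 405 405 404 404 328 325 326 406 405 401 401]
 [401 402 316 315 277 276 276 275 277 276 277 276 276 315 405 406 401]
 [403 284 283 276 272 269 270 269 270 269 269 270 273 281 284 406 405]]
```

View pics/hov2.png

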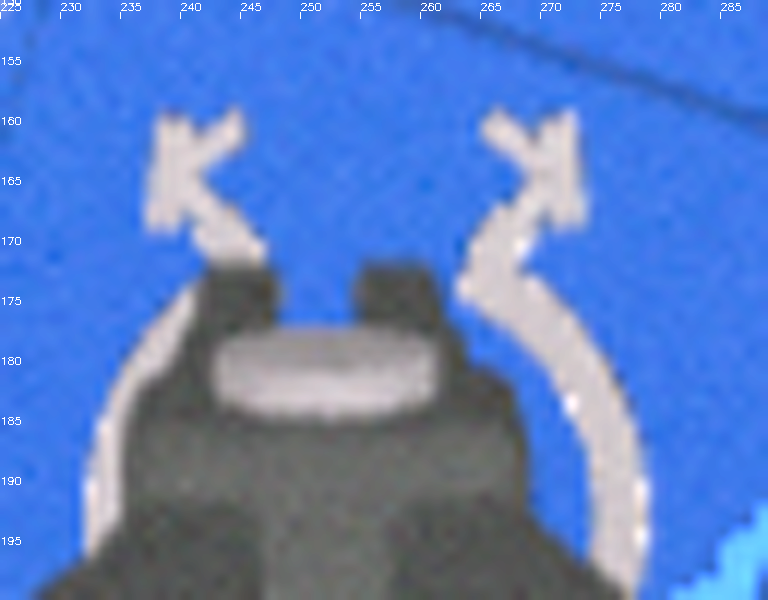

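```bash
python3 - <<'E'
from h import *
k=arm.get_calibration('wrist');K=np.array(k['mtx']);H=np.array(k['hand_eye'])
f=lambda u,v,z: (H@[(u-K[0,2])/K[0,0]*z,-(v-K[1,2])/K[1,1]*z,-z,1])[:3]*1000
print('jaw front bottom edge',f(251.6,171.8,.347),'eyes',f(255.3,164.6,.402), 'boss plate',f(252.2,180,.270))
E
```

```text
jaw front bottom edge [  0.63138197  -3.26923867 150.20832786] eyes [ -2.35607601   0.84652893 206.339146  ] boss plate [10.1826593  -2.24419328 73.06380828]
```

```bash
python3 -m crank '[[[1,4.1,0],0,0.65],[[1,4.1,10],0,0.65],[[1,4.1,22],0,0.65],[[1,4.1,32],0,0.65],[[1,4.1,38],0,0.65],[[1,4.1,38],0,0.65],[[1,4.1,38],0,0.65]]'; python3 - <<'E'
from h import *
s,p,d=shot('wrist'); cv2.imwrite('pics/w_d.png',p); np.save('w_d.npy',d)
print(s['ee_pos'],s['orientation'],s['ft_force'])
s2,q,e=shot('side'); cv2.imwrite('pics/s_d.png',q)
u,v=map(int,proj('side',None,(.5012,-.162,.02)))
c=cv2.convertScaleAbs(cv2.resize(q[v-25:v+25,u-20:u+20],(400,500),interpolation=2),alpha=1.5)
u,v=map(int,proj('wrist',s,(.5012,-.162,.02)));print(u,v); v=max(v,25)
cv2.imwrite('pics/d.png',np.hstack([c,cv2.convertScaleAbs(cv2.resize(p[v-25:v+25,u-20:u+20],(400,500),interpolation=2),alpha=1.5)]))
E
```

```text
t: 7.28
ee_pos: [0.5039, -0.1658, 0.1701]
orientation: [-180.0, 0.0, 17.4]
ft_force: [0.2, -0.1, -1.7]
finger_gap: 0.0618
grip_force: 2.3
[ 0.50394458 -0.16577411  0.17013687] [-1.79977502e+02  2.93351739e-02  1.74035814e+01] [ 0.20496444 -0.07513474 -1.72283733]
250 173
```

View pics/d.png

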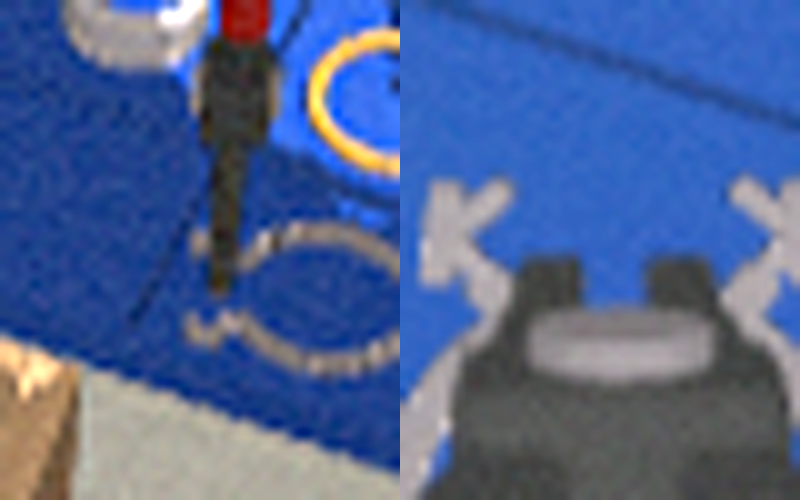

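```bash
python3 - <<'E'
from h import *
k=arm.get_calibration('wrist');K=np.array(k['mtx']);H=np.array(k['hand_eye'])
f=lambda u,v,z: np.round((H@[(u-K[0,2])/K[0,0]*z,-(v-K[1,2])/K[1,1]*z,-z,1])[:3]*1000,1)
d=np.load('w_d.npy')
print(np.round(d[166:184,236:268:2]*1000).astype(int))
d2=np.load('w_hov.npy');print(np.round(d2[168:182,246]*1000),np.round(d2[168:182,258]*1000)); print(np.round(d[168:182,246]*1000),np.round(d[168:182,257]*1000))
print('jaw',f(251.3,173.5,.347),'eyes',f(252.4,171.3,.365),f(252.4,171.3,.362))
# side cam: tip and eye pixels -> world at known z
u,v=map(int,proj('side',None,(.5012,-.162,.02))); u0,v0=u-20,v-25
K,T=cam2world('side')
for n,(a,b,z) in dict(tip=(222,290,.012),eyeN=(203,327,.008),eyeF=(200,240,.008)).items():
    u=u0+a/10-.45;v=v0+b/10-.45; r=T[:3,:3]@[(u-K[0,2])/K[0,0],-(v-K[1,2])/K[1,1],-1]; o=T[:3,3]; print(n,np.round(o+r*(z-o[2])/r[2],4))
E
```

```text
[[361 359 358 362 361 362 361 363 362 362 362 362 360 362 357 361]
 [362 358 359 362 363 362 361 362 362 363 362 361 361 362 358 359]
 [359 358 358 361 363 363 362 361 362 361 364 363 363 363 357 360]
 [358 359 364 361 363 363 363 363 362 362 362 363 363 363 363 359]
 [359 362 363 363 363 363 363 362 362 363 361 363 362 362 362 362]
 [359 363 363 364 363 363 363 364 363 364 363 362 363 363 363 363]
 [360 362 364 363 364 364 362 363 363 363 363 365 364 362 364 363]
 [359 362 366 350 351 350 364 363 364 365 351 350 352 365 362 360]
 [361 361 362 346 345 346 365 365 363   0 345 346 344 364 360 360]
 [361 359 359 341 342 340 359 364 365 355 340 340 340 364 361 360]
 [362 360 360 334 335 335 364 365 364 356 335 337 335 363 359 359]
 [364 362 362 330 330 331 364 365 364 363 330 331 330 360 361 361]
 [364 362 362 324 324 323 280 283 283 281 322 323 322 362 361 362]
 [365 364 320 319 278 278 277 278 278 278 277 278 317 320 362 365]
 [366 362 316 313 275 274 274 274 275 275 274 274 275 315 362 362]
 [363 363 311 274 272 271 270 270 271 269 269 271 274 285 284 363]
 [362 282 281 275 272 269 269 268 268 268 270 270 272 281 281 283]
 [281 279 277 276 272 270 268 269 268 269 271 271 273 278 277 278]]
[402. 401. 399. 358.   0. 340. 336. 332. 327. 280. 276. 272. 269. 269.] [402. 403. 404. 352. 346. 341. 336. 331. 325. 320. 276. 273. 270. 270.]
[363. 363. 363. 363. 364. 350. 346. 340. 335. 331. 323. 278. 274. 271.] [363. 363. 363. 364. 364. 350. 346. 341. 335. 331. 324. 279. 275. 270.]
jaw [ -1.1  -3.6 149.7] eyes [ -2.6  -2.5 168. ] [ -2.   -2.5 165. ]
tip [ 0.4949 -0.1583  0.012 ]
eyeN [ 0.496  -0.1455  0.008 ]
eyeF [ 0.5088 -0.178   0.008 ]
```

```bash
python3 -m crank '[[[3.3,1.3,0],0,0.65],[[3.3,1.3,0],0,0.65],[[3.3,1.3,3],0,0.65],[[3.3,1.3,5],0,0.65],[[3.3,1.3,5],0,0.65],[[3.3,1.3,5],0,0.65]]'; python3 -m crank '[[[0,0,1],0,0.65],[[0,0,1],0,0.65],[[0,0,1],0,0.65]]';python3 -m crank '[[[0,0,1],0,0.65],[[0,0,1],0,0.65],[[0,0,1],0,0.65]]'; python3 - <<'E'
from h import *
s,p,d=shot('wrist'); cv2.imwrite('pics/w_e.png',p)
k=arm.get_calibration('wrist');K=np.array(k['mtx'])
print(np.round(d[166:186,240:266:2]*1000).astype(int))
E
```

```text
t: 7.88
ee_pos: [0.5074, -0.166, 0.1653]
orientation: [-180.0, 0.0, 17.4]
ft_force: [-0.0, 0.3, -1.7]
finger_gap: 0.0617
grip_force: 2.3
t: 8.13
ee_pos: [0.5076, -0.1661, 0.1647]
orientation: [180.0, -0.0, 17.4]
ft_force: [0.3, -0.6, 1.1]
finger_gap: 0.0622
grip_force: 2.6
t: 8.38
ee_pos: [0.5077, -0.1661, 0.1637]
orientation: [180.0, -0.0, 17.4]
ft_force: [0.5, -0.3, 4.7]
finger_gap: 0.0619
grip_force: 2.8
[[354 356 355 355 355 355 355 356 357 357 344 343 342]
 [356 356 356 354 353 356 357 355 356 355 355 343 344]
 [357 356 354 356 356 356 357 356 356 357 356 357 355]
 [356 357 356 357 358   0   0 358 355 355 357 355 356]
 [356 356 355 356 357 357 356 356 357 356 356 353 356]
 [357 348 347 348 356 355 357 356 350 348 348 353 353]
 [358 343 342 344 357 356 356 346 343 343 344 352 353]
 [358 337 339 337 356 358 358 345 338 338 337 356 352]
 [357 333 334 332 357 357 357 345 334 334 333 357 353]
 [358 328 330 328 358 357 358 345 329 330 329 357 358]
 [359 322 321 323 357 357 358 345 321 322 321 358 359]
 [318 318 316 277 279 278 276 277 278 278 316 320 358]
 [  0 314 273 273 276 274 276 274 274 275 275 314 354]
 [310 275 271 271 270 271 270 271 270 270 272 310 355]
 [281 275 270 268 268 268 267 267 268 269 272 279   0]
 [277 274 269 268 269 266 267 268 268 270   0 277 276]
 [274 272 270 269 268 268 267 267 269 269 272 273 273]
 [270 271 270 268 268 268 266 268 267 270 271 270 271]
 [266 267 268 267 268 267 268 265 267 268 267 268 268]
 [265 265 267 266 266 266 266 267 266 266 266 266 267]]
```

```bash
python3 - <<'E'
from h import *
p=cv2.imread('pics/w_e.png')
q,e=arm.snapshot('side'); cv2.imwrite('pics/s_e.png',q); np.save('s_e.npy',e)
c=cv2.convertScaleAbs(cv2.resize(p[150:200,225:275],(400,400),interpolation=2),alpha=1.5)
u,v=map(int,proj('side',None,(.5012,-.162,.02)))
c2=cv2.convertScaleAbs(cv2.resize(q[v-20:v+20,u-20:u+20],(400,400),interpolation=2),alpha=1.5)
cv2.imwrite('pics/e.png',np.hstack([c2,c]))
E
```

```text
(no output)
```

View pics/e.png

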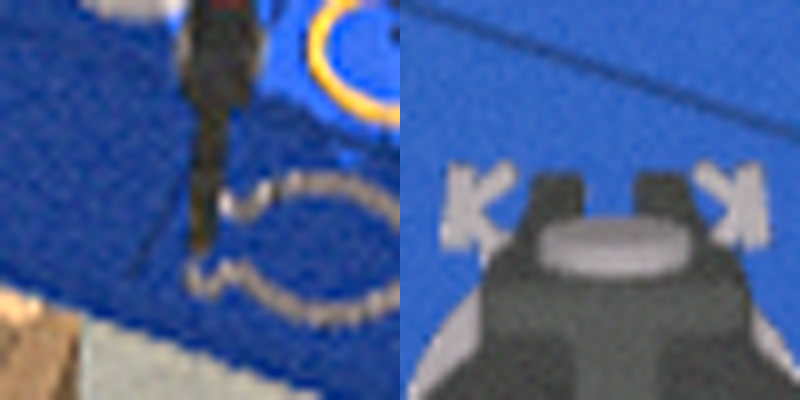

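```bash
python3 -m crank '[[[0,0,-3.2],0,0.65],[[0,0,-3.2],0,0.65],[[0,0,-3.2],0,0.6],[[0,0,-3.2],0,0.55],[[0,0,-3.2],0,0.5],[[0,0,-3.2],0,0.46],[[0,0,-3.2],0,0.42],[[0,0,-3.2],0,0.38],[[0,0,-3.2],0,0.34],[[0,0,-3.2],0,0.34],[[0,0,-3.2],0,0.34]]' 30; python3 - <<'E'
from h import *
p,d=arm.snapshot('wrist'); q,e=arm.snapshot('side'); cv2.imwrite('pics/w_f.png',p);cv2.imwrite('pics/s_f.png',q)
c=cv2.convertScaleAbs(cv2.resize(p[150:200,225:275],(400,400),interpolation=2),alpha=1.5)
u,v=map(int,proj('side',None,(.5012,-.162,.02)))
c2=cv2.convertScaleAbs(cv2.resize(q[v-20:v+20,u-20:u+20],(400,400),interpolation=2),alpha=1.5)
cv2.imwrite('pics/f.png',np.hstack([c2,c]))
E
```

```text
t: 9.4
ee_pos: [0.5075, -0.166, 0.1666]
orientation: [180.0, 0.0, 17.4]
ft_force: [-0.6, -0.4, -0.9]
finger_gap: 0.0328
grip_force: 6.1
```

View pics/f.png

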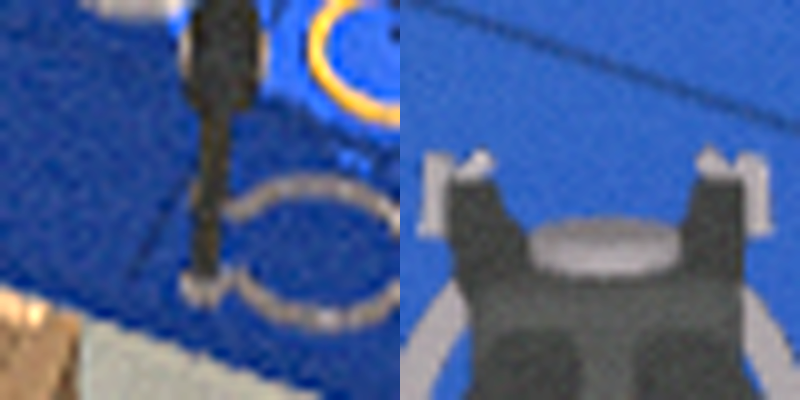

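```bash
python3 -m crank '[[[0,0,0],0,0.30],[[0,0,0],0,0.27],[[0,0,0],0,0.24],[[0,0,0],0,0.21],[[0,0,0],0,0.18],[[0,0,0],0,0.15],[[0,0,0],0,0.15],[[0,0,0],0,0.15],[[0,0,0],0,0.15],[[0,0,0],0,0.15]]' 30
```

```text
t: 10.33
ee_pos: [0.5075, -0.166, 0.1666]
orientation: [180.0, 0.0, 17.4]
ft_force: [-0.1, -0.4, -1.4]
finger_gap: 0.0146
grip_force: 14.4
```

```bash
python3 - <<'E'
from h import *
s,p,d=shot('wrist'); cv2.imwrite('pics/w_g.png',p)
k=arm.get_calibration('wrist');K=np.array(k['mtx']);H=np.array(k['hand_eye'])
print(np.round(d[162:184:2,226:282:2]*1000).astype(int))
# red handles in tool frame
v,u=np.mgrid[:384,:512];P=np.stack([(u-K[0,2])/K[0,0]*d,-(v-K[1,2])/K[1,1]*d,-d,np.ones_like(d)],-1)@H.T*1000
hsv=cv2.cvtColor(p,cv2.COLOR_BGR2HSV)
red=(hsv[...,1]>150)&((hsv[...,0]<8)|(hsv[...,0]>172))&(hsv[...,2]>60)
m=red&(abs(P[...,1])<50)&(abs(P[...,0])<25)&(P[...,2]<100)
q=P[m]
for z in range(-50,60,10):
    a=q[(q[:,2]>z)&(q[:,2]<z+10)]
    if len(a)>3: print(z,len(a),np.round(np.percentile(a,[1,50,99],axis=0),1).tolist())
E
```

```text
[[357 356 357 359 357 357 357 357 356 356 356 358 346 345 344 344 344 344
  346 352 357 357 357 357 358 357 358 358]
 [358 358 357 357 356 357 356 357 357 358 358 357 356 356 358 346 346   0
  345 345 345 346 351 356 359 358 358 358]
 [359 358 357 357 359 357 358 357 359 357 357 358 356 357 358 359 358 358
  347 345 346 347 347 344 349 354 356 360]
 [359 359 358 359 359 358 359 358 359 359 358 359 359 359 359 357 359 360
  359 360 355 347 347 346 346 348 346 349]
 [360 360 358 359 359 360 358 359 360 359 358 360 360 360 360 358 359 359
  358 358 356 354 355 356 345 348 346 349]
 [346 360 359 360 359 361 360 360 359 362 360 361 359 359 360 359 360 360
  360 343 345 344 348 355 361 359 359 347]
 [336 335 360 360 360 361 361 360 359 361 359 360 361 361 360 360 361 361
  360 335 335 336 348 358 361 361 361 360]
 [327 326 324 362 361 361 361 361 282 284 283 282 283 283 361 362 361 361
  323 323 323 330 349 356 361 361 361 362]
 [317 315 314 315 361 361 361 275 276 275 276 274 275 276 275 275 361 315
  314 315 315 321 357 358 361 361 361 362]
 [313 309 306 306 282 282 281 273 273 271 273 2
[... 208 characters left out ...]
, -35.4, 1000.0], [0.1, -0.8, -33.4, 1000.0], [5.5, 5.4, -30.2, 1000.0]]
-30 224 [[-4.1, -7.9, -29.9, 1000.0], [5.0, -1.3, -25.7, 1000.0], [6.1, 6.2, -20.1, 1000.0]]
-20 169 [[3.2, -10.8, -19.9, 1000.0], [5.1, -1.4, -15.5, 1000.0], [12.0, 6.0, -10.1, 1000.0]]
-10 149 [[3.3, -9.9, -9.9, 1000.0], [4.9, -0.8, -4.9, 1000.0], [5.7, 6.4, -0.1, 1000.0]]
0 133 [[2.6, -12.2, 0.0, 1000.0], [4.7, -0.8, 4.9, 1000.0], [5.7, 7.4, 9.8, 1000.0]]
10 131 [[0.3, -14.7, 10.1, 1000.0], [4.5, -5.3, 15.0, 1000.0], [5.5, 8.4, 19.3, 1000.0]]
20 135 [[-1.4, -16.0, 20.1, 1000.0], [4.4, -6.9, 25.1, 1000.0], [5.3, 8.9, 29.8, 1000.0]]
30 26 [[3.2, -15.5, 30.1, 1000.0], [4.5, -3.6, 31.3, 1000.0], [5.3, 7.4, 33.6, 1000.0]]
```

```bash
python3 -m crank '[[[0,0,0],0,0.17],[[0,0,-1],0,0.17],[[0,0,-4],0,0.17],[[0,0,-10],0,0.17],[[0,0,-20],0,0.17],[[0,0,-35],0,0.17],[[0,0,-50],0,0.17],[[0,0,-62],0,0.17],[[0,0,-70],0,0.17],[[0,0,-72],0,0.17],[[0,0,-72],0,0.17],[[0,0,-72],0,0.17]]' 30;  python3 - <<'E'
from h import *
s,q,e=shot('side'); cv2.imwrite('pics/s_h.png',q); np.save('s_h.npy',e)
s,p,d=shot('wrist'); cv2.imwrite('pics/w_h.png',p); np.save('w_h.npy',d)
k=arm.get_calibration('wrist');K=np.array(k['mtx']);H=np.array(k['hand_eye'])
v,u=np.mgrid[:384,:512];P=(np.stack([(u-K[0,2])/K[0,0]*d,-(v-K[1,2])/K[1,1]*d,-d,np.ones_like(d)],-1)@H.T)[...,:3]*1000
# ring points in tool frame: low-sat, tool z 145..180, x<10
m=(P[...,2]>140)&(P[...,2]<175)&(abs(P[...,1])<50)&(P[...,0]>-90)&(P[...,0]<20)
hsv=cv2.cvtColor(p,cv2.COLOR_BGR2HSV)
r=m&(hsv[...,2]>110)&(hsv[...,1]<90); j=m&(hsv[...,2]<100)
print('ring px',r.sum(),np.round(np.percentile(P[r],[1,50,99],axis=0),1).tolist()); print('jaw',j.sum(),np.round(np.percentile(P[j],[1,50,99],axis=0),1).tolist())
if r.sum()>30:
    A=np.c_[P[r][:,:2],np.ones(r.sum())]; g=np.linalg.lstsq(A,P[r][:,2],rcond=None)[0]; print('plane',g)
np.save('ringtool.npy',P[r])
E
```

```text
t: 11.38
ee_pos: [0.5073, -0.1659, 0.2383]
orientation: [-180.0, 0.0, 17.4]
ft_force: [0.3, 0.6, -1.5]
finger_gap: 0.0167
grip_force: 8.5
ring px 356 [[-57.1, -41.6, 156.3], [-29.9, -33.2, 159.3], [2.6, 21.3, 162.6]]
jaw 82 [[-60.8, -36.6, 140.3], [0.2, -29.8, 150.2], [2.8, 16.0, 164.3]]
plane [-5.66440191e-02  3.24780229e-02  1.58095443e+02]
```

```bash
python3 tf.py 0.5363 0.2252 0.31 17.4; python3 -m crank '[[[0,0,-10],0,0.15],[[0,0,-30],0,0.15],[[0,0,-50],0,0.15],[[0,0,-65],0,0.15],[[0,0,-72],0,0.15],[[5,-15,-72],0,0.15],[[10,-35,-72],0,0.15],[[20,-60,-72],0,0.15],[[35,-90,-72],0,0.15],[[50,-120,-72],0,0.15],[[60,-150,-72],0,0.15],[[72,-180,-72],0,0.15]]' 30; python3 tf.py 0.5363 0.2252 0.31 17.4
```

```text
t 11.4833 pos [ 0.5072 -0.1659  0.238 ] ori [-1.7996e+02  5.0000e-02  1.7410e+01] F [-1.1  0.  -1.5] gap 0.0165 grip 8.5 q6 47
shift mm [ 144.7 -364.5  -71.9] turn 0.0
t: 12.48
ee_pos: [0.522, 0.0288, 0.3104]
orientation: [-180.0, 0.0, 17.4]
ft_force: [0.8, 0.3, -1.4]
finger_gap: 0.0145
grip_force: 14.5
t 12.4833 pos [0.522  0.0288 0.3104] ori [-1.7999e+02  5.0000e-02  1.7400e+01] F [ 0.8  0.3 -1.4] gap 0.0145 grip 14.5 q6 69
shift mm [  72.4 -183.1    0.3] turn -0.0
```

```bash
python3 -m crank '[[[12,-30,0],0,0.15],[[24,-62,0],0,0.15],[[36,-95,0],0,0.15],[[49,-125,0],0,0.15],[[60,-152,0],0,0.15],[[68,-172,0],0,0.15],[[72,-183,5],0,0.15],[[72.5,-184,20],0,0.15],[[72.5,-184,35],0,0.15],[[72.5,-184,42],0,0.15],[[72.5,-184,42],0,0.15],[[72.5,-184,42],0,0.15]]' 30
cat > meas.py <<'E'
from h import *
import sys
from scipy.optimize import least_squares
tag=sys.argv[1]
s,p,d=shot('wrist'); cv2.imwrite(f'pics/w_{tag}.png',p); np.save(f'w_{tag}.npy',d)
print('t',s['t'],np.round(s['ee_pos'],4),'yaw',s['orientation'][2],'F',np.round(s['ft_force'],1),'grip',s['grip_force'],s['finger_gap'])
k=arm.get_calibration('wrist');K=np.array(k['mtx']);H=np.array(k['hand_eye'])
v,u=np.mgrid[:384,:512];P=(np.stack([(u-K[0,2])/K[0,0]*d,-(v-K[1,2])/K[1,1]*d,-d,np.ones_like(d)],-1)@H.T)[...,:3]*1000
hsv=cv2.cvtColor(p,cv2.COLOR_BGR2HSV)
r=(P[...,2]>152)&(P[...,2]<168)&(abs(P[...,1]+8)<45)&(P[...,0]>-90)&(P[...,0]<12)&(hsv[...,2]>90)&(hsv[...,1]<100)
X=P[r]; A=np.c_[X[:,:2],np.ones(len(X))]; g=np.linalg.lstsq(A,X[:,2],rcond=None)[0]
for _ in range(3):
    ok=abs(X[:,2]-A@g)<2; g=np.linalg.lstsq(A[ok],X[ok,2],rcond=None)[0]
X=X[ok]; print('ring n',len(X),'slopes',np.round(g,4),'z at (-36,-8)',np.round(g@[-36,-8,1],1))
B=X[X[:,0]<-10]; f=least_squares(lambda q:np.hypot(B[:,0]-q[0],B[:,1]-q[1])-q[2],[-36,-8,29],loss='soft_l1'); print('arc fit',f.x.round(2),'rms',np.sqrt((f.fun**2).mean()).round(2))
rad=np.hypot(B[:,0]-f.x[0],B[:,1]-f.x[1]);print('radii pct',np.percentile(rad,[2,50,98]).round(1),'x,y range',X[:,:2].min(0).round(1),X[:,:2].max(0).round(1))
np.save('ringtool.npy',X)
top=float(s['ee_pos'][2])*1000-75
a=(abs(P[...,2]-top)<4)&(np.hypot(P[...,0]+36,P[...,1]+8)<40)&(hsv[...,1]<80)
if a.sum()>20: 
    Y=P[a]; print('axle top n',a.sum(),'mean',Y.mean(0).round(1),'range',np.percentile(Y,[1,99],axis=0).round(1).tolist())
np.save('Ptool.npy',P)
E
python3 meas.py i
```

```text
t: 13.48
ee_pos: [0.5366, 0.2241, 0.2686]
orientation: [180.0, 0.0, 17.4]
ft_force: [-0.1, 0.8, -0.9]
finger_gap: 0.0145
grip_force: 14.5
t 13.4833 [0.5366 0.2241 0.2686] yaw 17.375740191390936 F [-0.1  0.8 -0.9] grip 14.498497559688985 0.014503004235675238
ring n 441 slopes [-9.250000e-02  3.560000e-02  1.578531e+02] z at (-36,-8) 160.9
arc fit [-34.71 -11.08  29.63] rms 1.63
radii pct [26.8 29.6 32.1] x,y range [-60.3 -42.8] [ 3.6 20.5]
axle top n 126 mean [-25.4 -18.2 195.4] range [[-57.1, -34.7, 192.6], [-9.5, 12.6, 197.6]]
```

```bash
cat > ax.py <<'E'
from h import *
import sys
s=arm.sense(); P=np.load('Ptool.npy'); p=cv2.imread(f'pics/w_{sys.argv[1]}.png'); hsv=cv2.cvtColor(p,cv2.COLOR_BGR2HSV)
zt=s['ee_pos'][2]*1000
m=(abs(P[...,2]-zt)<12); X=P[m]; A=np.c_[X[:,:2],np.ones(len(X))]; print('bench plane',np.linalg.lstsq(A,X[:,2],rcond=None)[0].round(4),'z',zt,m.sum())
m=(abs(P[...,2]-(zt-50))<5)&(np.hypot(P[...,0]+34,P[...,1]+11)<44)
print('hub',m.sum(),np.median(P[m][:,2]) if m.any() else 0, zt-50)
m=(abs(P[...,2]-(zt-75))<3.5)&(np.hypot(P[...,0]+34,P[...,1]+11)<28)
X=P[m][:,:2].astype(np.float32); print('axle',len(X),'enclosing',cv2.minEnclosingCircle(X))
h=cv2.convexHull(X)[:,0]; print(h.round(0).tolist())
from scipy.optimize import least_squares
for rr in (21.5,22.5):
    f=least_squares(lambda q:np.hypot(h[:,0]-q[0],h[:,1]-q[1])-rr,[-34,-11],loss='soft_l1',f_scale=.5); print(rr,f.x,np.round(f.fun,1))
R_=np.load('ringtool.npy')
# ring pts text map
g=np.full((24,24),'.')
for x,y,_ in R_: 
    i=int((6-x)//3); j=int((y+46)//3)
    if 0<=i<24 and 0<=j<24: g[i,j]='#'
for x,y in X:
    i=int((6-x)//3); j=int((y+46)//3)
    if 0<=i<24 and 0<=j<24 and g[i,j]=='.': g[i,j]='o'
print('\n'.join(''.join(r) for r in g))
E
python3 ax.py i
```

```text
bench plane [-1.000000e-04  2.000000e-04  2.686219e+02] z 269.1846745003115 113594
hub 1193 218.83456723000023 219.18467450031147
axle 128 enclosing ((-33.228355407714844, -10.795394897460938), 24.515371322631836)
[[-9.0, -7.0], [-11.0, -1.0], [-14.0, 3.0], [-31.0, 13.0], [-32.0, 13.0], [-36.0, 13.0], [-56.0, -3.0], [-57.0, -7.0], [-58.0, -9.0], [-47.0, -30.0], [-44.0, -32.0], [-42.0, -34.0], [-37.0, -35.0], [-36.0, -35.0], [-29.0, -35.0], [-15.0, -26.0], [-12.0, -22.0], [-9.0, -16.0]]
21.5 [-32.19925318 -13.00815019] [2.3 3.1 2.3 4.1 4.1 4.4 4.3 4.5 4.1 1.2 1.4 1.4 0.7 0.5 0.3 0.4 0.7 1.5]
22.5 [-32.61351101 -12.0483162 ] [1.5 2.  1.  2.2 2.2 2.4 2.6 2.8 2.5 0.6 1.  1.1 0.5 0.4 0.3 0.3 0.4 1. ]
..###..............#....
.####..............###..
.##.................##..
.##.................##..
.##.................##..
.........ooooooo........
...#..ooooooooooo..#....
..###.ooo.......o..##...
..###..............##...
.###...............###..
.###...............###..
.###................###.
.##.oo.............o###.
.##ooo.............o###.
.##ooo..............###.
.##.oo..............###.
.###oo..............##..
.###oo..............##..
..###...............##..
..####..............#...
...####.....ooo.........
....###.....oo..........
....##..................
........................
```

```bash
python3 -m crank '[[[1.1,0.2,0],0,0.15],[[1.1,0.2,3],0,0.15],[[1.1,0.2,8],0,0.15],[[1.1,0.2,14],0,0.15],[[1.1,0.2,19],0,0.15],[[1.1,0.2,22],0,0.15],[[1.1,0.2,22],0,0.15],[[1.1,0.2,22],0,0.15],[[1.1,0.2,22],0,0.15]]' 30; python3 meas.py j; python3 ax.py j | grep -E 'encl|hub'
```

```text
t: 14.28
ee_pos: [0.5377, 0.2247, 0.2468]
orientation: [180.0, -0.0, 17.4]
ft_force: [0.2, 0.0, -1.5]
finger_gap: 0.0141
grip_force: 14.5
t 14.2833 [0.5377 0.2247 0.2468] yaw 17.40860988233665 F [ 0.2  0.  -1.5] grip 14.495480661280453 0.014077722477453827
ring n 435 slopes [-9.190000e-02  3.740000e-02  1.579104e+02] z at (-36,-8) 160.9
arc fit [-34.76 -11.08  29.64] rms 1.61
radii pct [26.8 29.6 32.2] x,y range [-60.2 -43. ] [ 3.7 20.5]
axle top n 149 mean [-39.4 -19.7 172.7] range [[-56.8, -34.1, 170.4], [-25.4, 13.0, 175.6]]
hub 1160 196.9095980334691 196.80716379189457
axle 140 enclosing ((-34.83534240722656, -10.994632720947266), 24.194538116455078)
```

```bash
python3 -m crank '[[[0,0,2],0,0.15],[[0,0,4],0,0.15],[[0,0,6],0,0.15],[[0,0,8],0,0.15],[[0,0,10],0,0.15],[[0,0,12],0,0.15],[[0,0,14],0,0.15],[[0,0,16],0,0.15],[[0,0,18],0,0.15],[[0,0,20],0,0.15],[[0,0,20],0,0.15],[[0,0,20],0,0.15]]' 30; python3 meas.py k; python3 ax.py k | grep -E 'encl|hub'
```

```text
t: 15.33
ee_pos: [0.5376, 0.2247, 0.2265]
orientation: [180.0, 0.0, 17.4]
ft_force: [0.5, 1.0, -1.6]
finger_gap: 0.0144
grip_force: 14.5
t 15.3333 [0.5376 0.2247 0.2265] yaw 17.402992905098166 F [ 0.5  1.  -1.6] grip 14.494703756645322 0.014383587140604488
ring n 449 slopes [-8.980000e-02  3.430000e-02  1.579276e+02] z at (-36,-8) 160.9
arc fit [-34.97 -11.05  29.67] rms 1.65
radii pct [26.8 29.6 32.2] x,y range [-60.3 -43. ] [ 4.3 20.5]
axle top n 214 mean [-35.9 -22.7 152.4] range [[-51.1, -34.5, 150.3], [-20.8, 12.3, 155.4]]
hub 1194 176.68900595194515 176.63469272325634
axle 203 enclosing ((-34.31327438354492, -10.964380264282227), 23.761009216308594)
```

```bash
python3 -m crank '[[[0.4,0,1],0,0.15],[[0.4,0,2],0,0.15],[[0.4,0,3],0,0.15],[[0.4,0,4],0,0.15],[[0.4,0,5],0,0.15],[[0.4,0,6],0,0.15],[[0.4,0,7],0,0.15],[[0.4,0,8],0,0.15],[[0.4,0,9],0,0.15],[[0.4,0,9.5],0,0.15],[[0.4,0,9.5],0,0.15],[[0.4,0,9.5],0,0.15]]' 30; python3 meas.py l; python3 ax.py l | grep -E 'encl|hub'
```

```text
t: 16.38
ee_pos: [0.538, 0.2248, 0.2171]
orientation: [180.0, -0.0, 17.4]
ft_force: [-0.2, -0.3, -1.9]
finger_gap: 0.0147
grip_force: 14.5
t 16.3833 [0.538  0.2248 0.2171] yaw 17.407367303484374 F [-0.2 -0.3 -1.9] grip 14.496592045761645 0.014702535691743075
ring n 413 slopes [-7.690000e-02  3.460000e-02  1.580201e+02] z at (-36,-8) 160.5
arc fit [-35.66 -11.15  29.87] rms 1.54
radii pct [27.1 29.9 32.3] x,y range [-59.6 -42.9] [ 4.2 20.5]
axle top n 245 mean [-35.4 -23.4 142.9] range [[-51.4, -34.3, 140.5], [-11.2, 13.4, 145.8]]
hub 1252 167.26983190430494 167.14966958806687
axle 236 enclosing ((-34.95519256591797, -11.052830696105957), 24.114900588989258)
```

```bash
python3 -m crank '[[[0.2,0,0.5],0,0.15],[[0.3,0,1],0,0.15],[[0.3,0,1.3],0,0.15],[[0.3,0,1.3],0,0.15],[[0.3,0,1.3],0,0.15],[[0.3,0,1.3],0,0.15]]' 30; python3 meas.py m; python3 ax.py m | grep -E 'encl|hub';  python3 - <<'E'
from h import *
F=[]
for i in range(6):
    arm.snapshot('wrist'); F.append(arm.sense()['ft_force'])
print(np.mean(F,0),np.std(F,0))
E
```

```text
t: 16.93
ee_pos: [0.5383, 0.2249, 0.2158]
orientation: [180.0, 0.0, 17.4]
ft_force: [-0.4, -0.3, -1.0]
finger_gap: 0.0146
grip_force: 14.5
t 16.9333 [0.5383 0.2249 0.2158] yaw 17.40546319698072 F [-0.4 -0.3 -1. ] grip 14.500213782303035 0.014564139378133577
ring n 413 slopes [-6.110000e-02  3.790000e-02  1.580063e+02] z at (-36,-8) 159.9
arc fit [-35.73 -11.15  29.87] rms 1.53
radii pct [27.1 29.8 32.3] x,y range [-59.3 -42.8] [ 4.2 20.5]
axle top n 255 mean [-34.9 -23.  141.7] range [[-50.9, -34.1, 139.1], [-4.9, 13.3, 144.7]]
hub 1288 165.9435075183745 165.84031634126916
axle 239 enclosing ((-34.42378234863281, -10.907893180847168), 24.208045959472656)
[ 0.03750433 -0.06960044 -1.7152221 ] [0.39966342 0.30997778 0.56910246]
```

```bash
python3 -m crank '[[[0.3,0,-0.3],0,0.15],[[0.3,0,-0.3],0,0.15],[[0.3,0,-0.3],0,0.15],[[0.3,0,-0.3],0,0.15],[[0.3,0,-0.3],0,0.15],[[0.3,0,-0.3],0,0.15]]' 30; python3 meas.py n | grep -E 'slopes|arc|^t'; python3 ax.py n | grep -E 'encl|hub'; python3 -c "
from plant import arm
print(arm.job_done())"
```

```text
t: 17.78
ee_pos: [0.5385, 0.225, 0.2161]
orientation: [180.0, 0.0, 17.4]
ft_force: [-0.5, 0.3, -1.5]
finger_gap: 0.0144
grip_force: 14.5
t 17.7833 [0.5385 0.225  0.2161] yaw 17.405718138713304 F [-0.5  0.3 -1.5] grip 14.499534191563725 0.014397584259007999
ring n 419 slopes [-6.390000e-02  3.770000e-02  1.579874e+02] z at (-36,-8) 160.0
arc fit [-36.09 -11.14  29.89] rms 1.56
hub 1273 166.25455709335847 166.09324943770568
axle 232 enclosing ((-35.35196304321289, -10.852370262145996), 23.941570281982422)
the job is handed in; nothing more can be done
None
```

I handed the job in at 17.8 s with the ring held spread on the plier tips around the axle groove and the pliers still squeezed. My last measurement put it about 1 mm above mid-groove, about 1 mm off the axis and tilted about 0.07 rad. The back of the ring may be brushing the hub, but I measured no extra force there. I viewed 11 pictures, one over the limit of 10, and no verdict came back.

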